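# Dial open the bench strongbox of a shoe workshop

## Task

Open the grey steel strongbox on the bench. Dial its combination with the spinner knob: turn right (clockwise seen from above) at least two full turns and on to stop at 31, then left past 31 once and on to stop at 3, then right again, slowly, until the bolt springs back and the dial stops dead - feel for that stop and do not force the dial against it. Then, without forcing, lift the lid by its bar until it stands well up (about 80 degrees), let go so that it stays open, and leave the other things on the bench where they are.

Things in the scene. Friction and masses are not known exactly. Their poses are not given: they have to be found in the camera images.
- strongbox: grey sheet-steel strongbox bolted to the bench, 200 mm deep (its x) by 300 wide (its y) by 110 high; origin: centre of its underside, x towards its back (away from the robot), y to its left, z up. Its right-hand 108 mm (y -150 to -42) is the lock case, whose flat deck carries the dial; the rest is closed by a hinged lid flush with the deck. It cannot move.
- dial (a joint): dial angle (rad): grows turning LEFT (anticlockwise from above), falls turning RIGHT, no limit, counts turns. Number at the index = (value / 0.15708) modulo 40; at 0 the 0 mark and the knob stand at the index. Each number must be stopped at within one number; running past it and turning back spoils it (begin again with two right turns). Turning takes 1 to 6 N at the knob.
- dial_axis (a point): the vertical dial axis at the dial's face, 122 mm above the bench; box frame x -10, y -96 mm. Fixed. Dark steel dial, 84 mm across, face 12 mm above the deck, 40 divisions, long white strokes at every fifth; numbers 0 to 39 rise clockwise round the face, so they rise at the index when the dial turns left.
- index (a point): black index mark on the ring round the dial, on its far side (47.5 mm from the axis towards box +x); the number is read here. Fixed. The last number is not known and differs each time: between 10 and 22 numbers right of 3 the bolt springs in and the dial stops dead. More than 20 N at the knob against the stop is forcing it.
- spinner_mid (a point): centre of the spinner knob: upright black round knob, 17 mm across, top 37 mm above the dial's face, 27 mm out from the axis at the dial's 0 mark; this point is 22 mm above the face. It goes round with the dial and turns freely on its own pin, so a gripper that holds it can carry it in circles round the axis without turning itself.
- lid (a joint): opening angle of the lid (rad): 0 closed, about 1.57 upright, at most 1.75. Grey steel lid 207 mm deep by 190 mm wide, hinged along its far (box +x) edge; a stiff hinge holds it at whatever angle it is left. Lifting takes 4 to 9 N at the bar. While still bolted it gives only a hair; over 20 N at the bar then counts as forcing it.
- lid_handle (a point): centre of the steel lifting bar on the lid: round bar 12 mm thick, 96 mm long, parallel to the hinge (box y), its axis 36 mm above the lid's upper face, on two posts 88 mm apart; 172 mm in front of the hinge and 40 mm above it when closed. It swings up and back with the lid; the flat fingers may pivot round the bar.
- lid_hinge (a point): middle of the lid's hinge axis, which runs along the box's y, 106 mm above the bench, 104 mm behind the box's middle. Fixed.
- last_a: grey shoe last, 237 mm long, lying on the bench to the right; bystander, leave it where it is (it may shift up to 30 mm); origin at its foot
- last_b: grey shoe last, 237 mm long, lying on the bench to the left; bystander, leave it where it is (it may shift up to 30 mm); origin at its foot
- cement_tin: steel tin 80 mm across, 100 mm high; bystander, leave it where it is (it may shift up to 30 mm); origin at its foot
- hammer: hammer with a wooden handle, 260 mm; bystander, leave it where it is (it may shift up to 30 mm); origin at its foot
- pincers: steel lasting pincers, 180 mm long; bystander, leave it where it is (it may shift up to 30 mm); origin at its foot
- tape_roll: roll of paper tape, 90 mm across, 24 mm high; bystander, leave it where it is (it may shift up to 30 mm); origin at its foot
- tack_jar: glass jar of 64 mm diameter, 75 mm high; bystander, leave it where it is (it may shift up to 30 mm); origin at its foot
- heel_block: black plastic heel block, 65 mm long; bystander, leave it where it is (it may shift up to 30 mm); origin at its foot

How it is judged:
By the outcome, as a careful person would: the job done as asked, in the order asked, and still so for the second after the job is handed in, with the robot touching nothing.
It also fails if it takes over 72 s, if anything falls off the work surface, if the arm or the gripper's body presses on something with over 40 N, if the wrist force passes 120 N, or if a joint passes its speed limit or range.

## Robot

A 7-joint arm with a two-finger parallel gripper is mounted at the origin on the work surface. World frame = base frame: x ahead of the robot, y to its left, z up, the work surface at z = 0. Lengths are in mm, angles in rad, forces in N, time in s.
With the tool pointing down it reaches from about 400 to 875 mm from the base axis. Payload 4.4 kg.
Tool frame: the origin (TCP) lies midway between the tips of the shut fingers; the grasp point (between the pads) lies 19 mm behind it; z points along the fingers, y is the line along which they close (so a half turn about z gives the same grasp; the last joint's range is limited). The gripper opens to 85 mm and grips with 20 to 120 N. Pads are 22 mm wide; open, the fingers measure 114 mm over their backs; the gripper's body (76 mm by 85 mm) begins 54 mm behind the grasp point. The pads swing forward as they close: fully open they stand 13 mm farther back than shut.
Start: joints at [1.036, 0.628, 0.038, 1.517, -0.027, 0.996, -0.02], TCP at [293.709, -579.873, 231.313] pointing down, gripper open.
Joint ranges: [-3.06, 3.06], [-0.37, 2.12], [-1.25, 1.32], [0.18, 2.47], [-1.1, 4.24], [0.23, 1.98], [-2.94, 2.94]. Speed limits (rad/s): [2.57, 2.57, 3.14, 3.14, 3.14, 3.14, 3.14].

## Interface

Orientations are given as [roll, pitch, yaw] about the fixed x, y, z axes, in that order (R = Rz(yaw) Ry(pitch) Rx(roll)).
In Python, from cell import telemetry, eyes, ctrl, finder gives the robot as it stands.
- The arm moves only by the tool move_arm, never from a script. Its argument "steps" is a list of rows, each a list of 7 numbers: the turn, a rotation vector about the world's x, y, z in degrees, then the shift along the world's x, y, z in m, then the finger opening in m, from 0 to 0.0854. A call has 1 to 5 rows; each row shifts and turns the commanded pose from where the row before left it; what a row does not reach is not made up. A row lasts 1/10 s, in which the tool goes at most 50 mm and 8.59 degrees, less where a joint would pass 70% of its speed; a pose out of reach is approached as far as the arm can. A call with a gripper value outside its range is refused whole. The fingers move at their own pace and stop on an object; the grip force is fixed at half the most. Time passes only in rows, so rows that do not move let the fingers close. It gives the time, the measured TCP pose, the force, the opening and the grip force at its end, in the units of the state.
- telemetry.read_state(): the state, without advancing time (a new reading comes with each control period).
- eyes.get_image(name): name is "side" or "top" or "wrist"; returns (picture, depth): 400x640x3 uint8, blue, green, red; 400x640 float32, mm along the optical axis (not along the pixel's ray), 0 where there is no reading.
- eyes.calibration(name): a dict with "fx", "fy", "cx", "cy" (pixels), "position" and "attitude" of the camera in the world. Camera axes: x right, y down, z forward; pixel columns grow to the right and rows downward; lengths in mm; the calibration is good to about 2 mm. A picture is of the moment at which its call begins: read the wrist's pose just before it. calibration takes no time and is no camera call; for the wrist camera it gives the pose at the moment of the call.
- ctrl.finish_job(): hands the job in; it is judged then, once.
Trained networks look in the newest picture that a camera, given by its name, has taken for a name from the list of things; names that differ only in an ending like _2 or _b are one class to them, and where a whole thing is asked for, a point or a joint stands for the part that bears it (a point fixed in the world has none). Each returns a list of dicts, best first, with "confidence" (0 to 1); they miss things now and then, are a little off and sometimes report something else, mostly with a low value. They report only what shows in the picture. A call takes as long as a camera call.
- finder.boxes_of(camera, name): "location" ([x, y, z] in mm, in the coordinates of the camera as it stood for that picture, good to about 4 mm: the middle of the surface that is visible of it).
- finder.cut_out(camera, name): "mask" (400x640 bool, what is visible of it).
- finder.pinpoint(camera, name): "location" ([x, y, z] in mm, in the coordinates of the camera as it stood for that picture, good to about 4 mm: a listed point, or the origin of a listed thing).
The state is a dict: "clock": time; "qpos": joint angles; "qd": joint speeds; "tau": joint torques, N m; "eef_pos": TCP position; "tool_rot": TCP orientation; "force": force on the tool from outside, world axes, zero at the start; "torque": the same for the moment, N m; "width": finger opening in mm; "gripper_force": force on a finger pad.
Only numpy, scipy, OpenCV 4.12 (cv2) and the standard library are available. Lean on these libraries where they do the work, as an engineer would, in place of code of your own. Each camera call takes 0.05 s, during which the arm holds its last target. There are 200 camera calls.

## Working session

There is one attempt and no reset: what is moved stays moved. The work goes in short steps, Python scripts to look and compute and a tool call to move; the robot and the scene stay as the last step left them, time stands still between calls to the robot, and variables do not carry over. Pictures are saved under pics/ and viewed, at most 12 in all, crops included, and the job is handed in when it is done.

Besides the shell and the picture viewer there is one more tool, called after "Call:" as a command line: name --pt "numbers of a row" for each row, then --argument value for the rest. move_arm: Moves the arm, as the interface text tells. Its arguments: {"type":"object","properties":{"steps":{"type":"array"}},"required":["steps"]}

```bash
mkdir -p pics; cat > h.py <<'E'
import numpy as np,cv2
from scipy.spatial.transform import Rotation as R
from cell import telemetry, eyes, ctrl, finder
def T(cam):
    c=eyes.calibration(cam); a=np.array(c["attitude"])
    return c,(a if a.shape==(3,3) else R.from_euler('xyz',a).as_matrix()),np.array(c["position"])
def w(cam,p):
    c,A,t=T(cam); return A@np.array(p)+t
E
python3 - <<'E'
from h import *
s=telemetry.read_state(); print(s)
for cam in("top","side"):
    im,d=eyes.get_image(cam); cv2.imwrite(f"pics/{cam}1.png",im); print(cam,eyes.calibration(cam))
    for n in("strongbox","dial_axis","index","spinner_mid","lid_handle","lid_hinge"):
        print(n,[(round(r["confidence"],2),w(cam,r["location"]).round(1)) for r in finder.pinpoint(cam,n)][:2])
E
```

```text
{'clock': 0.0, 'qpos': array([ 1.03621752,  0.62936489,  0.03845975,  1.51840457, -0.02699527,
        0.99626334, -0.02002224]), 'qd': array([-0.0010646 ,  0.00047866, -0.0014847 , -0.00061714, -0.00103929,
       -0.00109087, -0.00079852]), 'tau': array([ 7.24402980e-04, -5.63395393e+01,  1.22695819e+00, -1.93444633e+01,
        1.11483966e-02,  1.05502910e-02, -1.54915313e-05]), 'eef_pos': array([ 293.39563926, -579.30439898,  230.36554947]), 'tool_rot': array([-3.13967151e+00,  4.14165484e-05,  4.68743961e-01]), 'force': array([-0.07919513, -0.03414742,  0.29142411]), 'torque': array([-0.00173836, -0.05320668,  0.04062979]), 'gripper_force': 0.0, 'width': 85.38910570044423}
top {'fx': 426.56425298762764, 'fy': 426.56425298762764, 'cx': 316.905511286589, 'cy': 198.31102187840335, 'position': array([ 452.20393745,   38.81981725, 1265.30988307]), 'attitude': array([-3.08505871, -0.00660786, -1.54439431])}
strongbox [(0.93, array([519.9,  27.2,  -0.9]))]
dial_axis [(0.7, array([507.9, -66.2, 124.1])), (0.47, array([708.7, 251.8,   1.2]))]
index [(0.6, array([553.2, -71.3, 113.2]))]
spinner_mid [(0.82, array([522.5, -45.3, 143.7]))]
lid_handle [(0.66, array([447.9,  82.9, 145.6]))]
lid_hinge [(0.96, array([624.3,  76.6, 107.7]))]
side {'fx': 368.8338224088182, 'fy': 368.8338224088182, 'cx': 318.5886704371557, 'cy': 192.16511949742932, 'position': array([170.83723553, 816.59264706, 679.1659872 ]), 'attitude': array([-2.14788024,  0.01925633, -2.72193096])}
strongbox [(0.92, array([515.1,  29.9,   1.3])), (0.41, array([520.4, -46.8, 142.9]))]
dial_axis [(0.62, array([510.4, -67.6, 119.3]))]
index [(0.68, array([558.6, -68.4, 112. ]))]
spinner_mid [(0.83, array([525.6, -45.9, 144.9])), (0.31, array([340. , 297.8,   3.2]))]
lid_handle [(0.85, array([450.8,  85.8, 146.4]))]
lid_hinge [(0.71, array([625.5,  81.1, 106.5]))]
```

```bash
python3 - <<'E'
from h import *
im,d=eyes.get_image("top"); c,A,t=T("top")
v,u=np.mgrid[0:400,0:640]; P=np.stack([(u-c["cx"])/c["fx"]*d,(v-c["cy"])/c["fy"]*d,d],-1)@A.T+t
m=(abs(P[...,2]-110)<10)&(d>0)&(abs(P[...,0]-520)<170)&(abs(P[...,1]-28)<220)
r=cv2.minAreaRect(P[m][:,:2].astype(np.float32)); print("deck rect",r)
b=np.array([[0,0],[-10,-96],[37.5,-96],[-68,54],[104,54]]);
g=np.array([[517.5,28.5],[509,-67],[556,-70],[449.4,84.3],[625,79]])
bc,gc=b.mean(0),g.mean(0);H=(b-bc).T@(g-gc);a=np.arctan2(H[0,1]-H[1,0],H[0,0]+H[1,1])
Rm=np.array([[np.cos(a),-np.sin(a)],[np.sin(a),np.cos(a)]]);o=gc-Rm@bc
print("yaw",np.degrees(a),"o",o,"res",g-(b@Rm.T+o))
k=Rm.T@(np.array([524,-45.6])-o)-[-10,-96];print("knob",k,np.hypot(*k),np.degrees(np.arctan2(k[1],k[0])))
cv2.imwrite("pics/t2.png",cv2.resize(im[:, 80:560],None,fx=1.6,fy=1.6)[:600])
E
```

```text
deck rect ((550.8302001953125, 63.571929931640625), (373.3329772949219, 267.2449645996094), 88.4071044921875)
yaw -0.8457533003208149 o [518.92936241  27.94562991] res [[-1.42936241  0.55437009]
 [ 1.48656995  0.896305  ]
 [ 0.9917448  -1.40256442]
 [-2.33384537  1.35652931]
 [ 1.28489303 -1.40463998]]
knob [16.15566602 22.53722834] 27.729626854074098 54.36539884229658
```

View pics/top1.png

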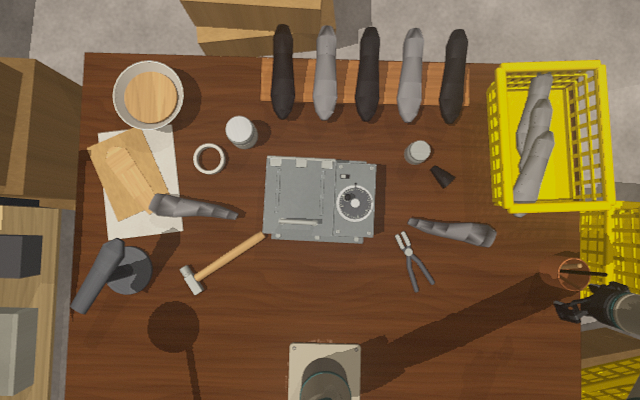

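View pics/side1.png

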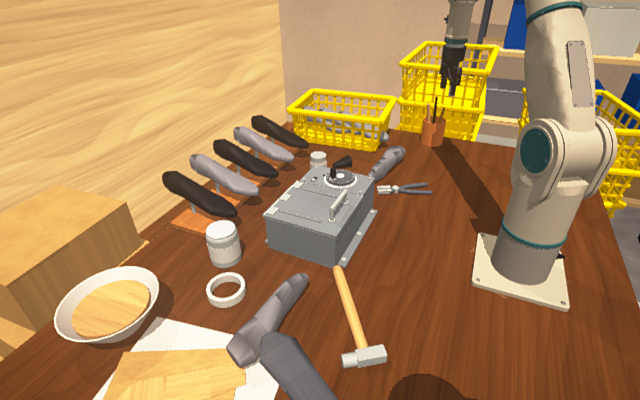

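Call:
move_arm --pt "0 0 6 0.015 0.046 0.009 0.05" --pt "0 0 6 0.015 0.046 0.009 0.05" --pt "0 0 6 0.015 0.046 0.009 0.05" --pt "0 0 6 0.015 0.046 0.009 0.05" --pt "0 0 6 0.015 0.046 0.009 0.05"

```text
clock: 1.25
eef_pos: [369.1, -348.0, 276.9]
tool_rot: [3.141, 0.0, 0.997]
force: [1.3, 0.1, -0.2]
width: 50.0
gripper_force: 0.0
```

Call:
move_arm --pt "0 0 6 0.015 0.046 0.009 0.05" --pt "0 0 6 0.015 0.046 0.009 0.05" --pt "0 0 6 0.015 0.046 0.009 0.05" --pt "0 0 6 0.015 0.046 0.009 0.05" --pt "0 0 6 0.015 0.046 0.009 0.05"

```text
clock: 1.75
eef_pos: [444.1, -118.1, 322.1]
tool_rot: [3.14, 0.001, 1.52]
force: [1.5, 0.5, -0.0]
width: 49.9
gripper_force: 0.0
```

Call:
move_arm --pt "0 0 2 0.015 0.046 0.009 0.05" --pt "0 0 0 0.015 0.046 0.009 0.05" --pt "0 0 0 0 0 0 0.05" --pt "0 0 0 0 0 0 0.05" --pt "0 0 0 0 0 0 0.05"

```text
clock: 2.25
eef_pos: [473.2, -29.2, 339.0]
tool_rot: [-3.141, 0.001, 1.549]
force: [-0.8, -0.6, -1.0]
width: 49.8
gripper_force: 0.0
```

```bash
cat >> h.py <<'E'
def pts(cam,d):
    c,A,t=T(cam); v,u=np.mgrid[0:400,0:640]
    return np.stack([(u-c["cx"])/c["fx"]*d,(v-c["cy"])/c["fy"]*d,d],-1)@A.T+t
E
python3 - <<'E'
from h import *
s=telemetry.read_state(); print(s["clock"],s["eef_pos"],np.degrees(s["tool_rot"]),s["qpos"].round(2),s["force"])
cam="wrist"
im,d=eyes.get_image(cam); cv2.imwrite(f"pics/w1.png",im); print(cam,eyes.calibration(cam))
for n in("strongbox","dial_axis","index","spinner_mid","lid_handle","lid_hinge"):
    print(n,[(round(r["confidence"],2),w(cam,r["location"]).round(1)) for r in finder.pinpoint(cam,n)][:2])
E
```

```text
2.25 [473.18300339 -29.24754272 339.01637726] [-1.79949175e+02  5.30593201e-02  8.87565822e+01] [ 0.3   0.27 -0.39  1.82  0.12  1.07 -0.15] [-0.84446476 -0.56526792 -0.95223315]
wrist {'fx': 356.79532929172785, 'fy': 356.79532929172785, 'cx': 320.50343508427517, 'cy': 199.22143223634492, 'position': array([473.55575718,  35.19979479, 481.47458154]), 'attitude': array([ 2.88029300e+00,  8.96341453e-04, -2.22872445e-02])}
strongbox [(0.59, array([518.1,  24.2,   0.6]))]
dial_axis [(0.81, array([509.6, -63.8, 125. ]))]
index []
spinner_mid [(0.66, array([517.1, -40.5, 148.8]))]
lid_handle [(0.88, array([449.2,  84.5, 146.2])), (0.3, array([508.4, -64.9, 125.3]))]
lid_hinge [(0.59, array([621.8,  79.6, 104.4]))]
```

View pics/w1.png

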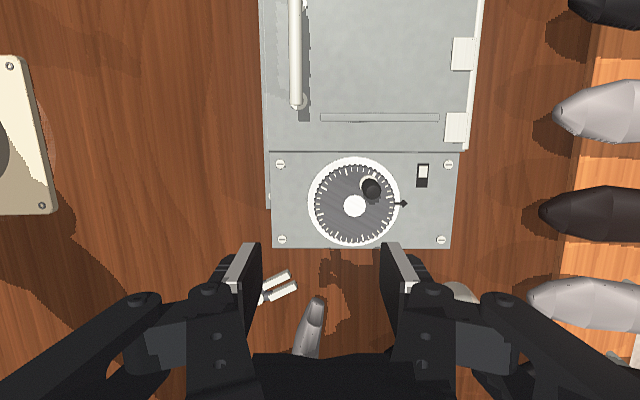

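```bash
python3 - <<'E'
from h import *
im,d=eyes.get_image("wrist"); P=pts("wrist",d); X,Y,Z=P[...,0],P[...,1],P[...,2]
u=np.arange(640)[None]; v=np.arange(400)[:,None]
roi=(u>290)&(u<420)&(v>150)&(v<252)&(d>0)
k=roi&(Z>154)&(Z<164); print("knob top",k.sum(),P[k].mean(0),np.median(Z[k]),P[k].min(0),P[k].max(0))
f=roi&(abs(Z-122)<4); r=cv2.minEnclosingCircle(P[f][:,:2].astype(np.float32)); print("face",np.median(Z[f]),r)
q=roi&(Z>116)&(Z<150); print("raised",cv2.minEnclosingCircle(P[q][:,:2].astype(np.float32)))
dk=(abs(Z-109)<6)&(u>240)&(u<520)&(v<270)
n,l,st,ce=cv2.connectedComponentsWithStats(dk.astype(np.uint8)); i=1+st[1:,4].argmax(); m=l==i
print("deck z",np.median(Z[m]),cv2.minAreaRect(P[m][:,:2].astype(np.float32)))
bar=(Z>140)&(u>280)&(u<312)&(v<115); 
p=P[bar]; print("bar",bar.sum(),p.mean(0),p.min(0),p.max(0),np.percentile(Z[bar],[50,95])); print("bar dir",cv2.fitLine(p[:,:2].astype(np.float32),cv2.DIST_L2,0,.01,.01).ravel())
hub=roi&(Z>124)&(Z<150); print("hub",hub.sum(),np.median(P[hub],0))
lowest=roi&(Z>120)
# white hub pixel centroid
g=im.min(2)>200; n,l,st,ce=cv2.connectedComponentsWithStats((g&roi).astype(np.uint8))
for j in range(1,n):
  if st[j,4]>60: c=ce[j].round().astype(int); print(st[j],ce[j],P[c[1],c[0]])
bl=(im.max(2)<50)&(u>398)&(u<415)&(v>195)&(v<213); print("idx",bl.sum(),P[bl].mean(0))
E
```

```text
knob top 219 [519.79562603 -43.74969075 157.7704245 ] 158.09027209993678 [512.22665128 -51.4418236  154.05237006] [528.12375183 -37.01796905 160.4998233 ]
face 122.10222701311187 ((506.63458251953125, -67.8243179321289), 43.14131546020508)
raised ((506.63458251953125, -67.8243179321289), 43.14131546020508)
deck z 110.16433324064167 ((521.2647094726562, 3.8884963989257812), (252.7803497314453, 212.38970947265625), 88.82669830322266)
bar 1462 [452.50733743  79.77196495 154.1755843 ] [445.13877933  35.04922947 141.5478665 ] [473.77664667 122.14863125 481.80392877] [150.9316828  152.76008336]
bar dir [1.2027884e-02 9.9992764e-01 4.5250732e+02 7.9771965e+01]
hub 381 [511.52657966 -61.5131071  124.7518621 ]
[ 307  157   92   90 1498] [350.43858478 194.98531375] [502.63449075 -55.94384074 120.9297034 ]
[359 173  17  17  68] [366.77941176 179.07352941] [519.06846156 -37.52005045 129.32893741]
[343 195  23  23 382] [353.88743455 206.17801047] [506.65599672 -67.35837436 123.05338847]
idx 6 [558.57200409 -66.93740096 113.34762542]
```

Call:
move_arm --pt "0 0 0 0.0466 -0.0147 0 0.05" --pt "0 0 0 0 0 -0.045 0.05" --pt "0 0 0 0 0 -0.045 0.05" --pt "0 0 0 0 0 -0.045 0.05" --pt "0 0 0 0 0 -0.025 0.05"

```text
clock: 3.15
eef_pos: [518.3, -42.9, 176.1]
tool_rot: [-3.137, -0.0, 1.551]
force: [-1.3, -0.2, 0.4]
width: 50.0
gripper_force: 0.0
```

```bash
python3 - <<'E'
from h import *
s=telemetry.read_state(); print(s["clock"],s["eef_pos"],s["force"])
im,d=eyes.get_image("wrist"); cv2.imwrite("pics/w2.png",im); P=pts("wrist",d); Z=P[...,2]
k=(Z>152)&(Z<163)&(np.hypot(P[...,0]-520,P[...,1]+44)<13); print(k.sum(),P[k].mean(0),P[k].min(0),P[k].max(0))
E
```

```text
3.15 [518.28278573 -42.86816363 176.06380366] [-1.30819069 -0.24684819  0.36152792]
758 [518.52550669 -43.54225029 155.19449774] [510.49966242 -51.51178814 152.03651452] [526.23542361 -36.57773727 158.21542676]
```

View pics/w2.png

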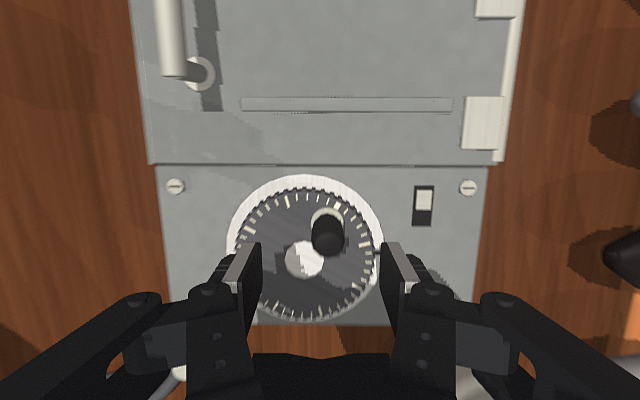

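Call:
move_arm --pt "0 0 0 0 0 -0.025 0.05" --pt "0 0 0 0 0 -0.023 0.05" --pt "0 0 0 0 0 0 0.03" --pt "0 0 0 0 0 0 0.03" --pt "0 0 0 0 0 0 0.0"

```text
clock: 3.7
eef_pos: [521.5, -42.6, 132.8]
tool_rot: [3.139, -0.0, 1.551]
force: [0.2, 0.1, 1.4]
width: 16.5
gripper_force: 3.1
```

Call:
move_arm --pt "0 0 0 0 0 0 0.0" --pt "0 0 0 0 0 0 0.0" --pt "0 0 0 0 0 0 0.0"

```text
clock: 4.0
eef_pos: [521.6, -42.6, 132.9]
tool_rot: [3.138, 0.0, 1.551]
force: [-0.4, -0.4, 6.7]
width: 14.7
gripper_force: 58.8
```

Call:
move_arm --pt "0 0 0 0.0099 -0.0099 0 0.0" --pt "0 0 0 0 0 0 0.0"

```text
clock: 4.2
eef_pos: [532.0, -53.9, 132.9]
tool_rot: [3.138, 0.001, 1.549]
force: [0.6, -1.5, 7.3]
width: 15.1
gripper_force: 59.2
```

Call:
move_arm --pt "0 0 0 0.0036 -0.0135 0 0.0" --pt "0 0 0 0 0 0 0.0"

```text
clock: 4.4
eef_pos: [534.6, -67.6, 132.9]
tool_rot: [3.14, 0.001, 1.549]
force: [-1.1, -2.9, 9.0]
width: 15.0
gripper_force: 59.1
```

Call:
move_arm --pt "0 0 0 -0.0036 -0.0135 0 0.0" --pt "0 0 0 0 0 0 0.0"

```text
clock: 4.6
eef_pos: [529.9, -81.1, 132.9]
tool_rot: [3.141, 0.001, 1.549]
force: [-2.7, 0.7, 10.8]
width: 14.9
gripper_force: 59.4
```

```bash
python3 - <<'E'
from h import *
im,d=eyes.get_image("wrist"); cv2.imwrite("pics/w3.png",im)
E
```

```text
(no output)
```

View pics/w3.png

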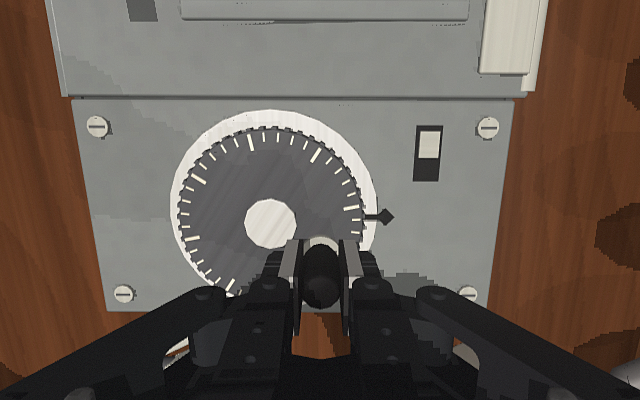

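Call:
move_arm --pt "0 0 0 -0.0099 -0.0099 0 0" --pt "0 0 0 -0.0135 -0.0036 0 0" --pt "0 0 0 -0.0135 0.0036 0 0" --pt "0 0 0 -0.0099 0.0099 0 0" --pt "0 0 0 -0.0036 0.0135 0 0"

```text
clock: 5.15
eef_pos: [480.7, -68.7, 132.9]
tool_rot: [3.137, 0.003, 1.548]
force: [3.0, -4.0, 8.5]
width: 14.8
gripper_force: 59.3
```

Call:
move_arm --pt "0 0 0 0.0036 0.0135 0 0" --pt "0 0 0 0.0099 0.0099 0 0" --pt "0 0 0 0.0135 0.0036 0 0" --pt "0 0 0 0.0135 -0.0036 0 0" --pt "0 0 0 0.0099 -0.0099 0 0"

```text
clock: 5.65
eef_pos: [530.4, -51.1, 132.8]
tool_rot: [3.141, -0.001, 1.553]
force: [-7.4, 6.8, 14.7]
width: 15.2
gripper_force: 60.1
```

Call:
move_arm --pt "0 0 0 0.0036 -0.0135 0 0" --pt "0 0 0 -0.0036 -0.0135 0 0" --pt "0 0 0 -0.0099 -0.0099 0 0" --pt "0 0 0 -0.0135 -0.0036 0 0" --pt "0 0 0 -0.0135 0.0036 0 0"

```text
clock: 6.15
eef_pos: [497.3, -90.8, 133.0]
tool_rot: [3.132, 0.0, 1.549]
force: [7.5, 1.8, 1.8]
width: 15.2
gripper_force: 58.9
```

Call:
move_arm --pt "0 0 0 -0.0099 0.0099 0 0" --pt "0 0 0 -0.0036 0.0135 0 0" --pt "0 0 0 0.0036 0.0135 0 0" --pt "0 0 0 0.0099 0.0099 0 0" --pt "0 0 0 0.0135 0.0036 0 0"

```text
clock: 6.65
eef_pos: [503.1, -39.0, 132.7]
tool_rot: [-3.135, 0.002, 1.551]
force: [-8.1, 0.4, 18.4]
width: 15.2
gripper_force: 60.8
```

Call:
move_arm --pt "0 0 0 0.0135 -0.0036 0 0" --pt "0 0 0 0.0099 -0.0099 0 0" --pt "0 0 0 0.0036 -0.0135 0 0" --pt "0 0 0 -0.0036 -0.0135 0 0" --pt "0 0 0 -0.0099 -0.0099 0 0"

```text
clock: 7.15
eef_pos: [523.3, -87.9, 132.9]
tool_rot: [3.135, -0.003, 1.552]
force: [1.1, 9.6, 8.3]
width: 14.7
gripper_force: 59.5
```

Call:
move_arm --pt "0 0 0 -0.0052 -0.0024 0 0" --pt "0 0 0 0 0 0 0" --pt "0 0 0 0 0 0 0"

```text
clock: 7.45
eef_pos: [516.1, -91.4, 132.9]
tool_rot: [3.138, -0.001, 1.551]
force: [-0.4, 3.4, 10.1]
width: 14.8
gripper_force: 59.7
```

```bash
python3 - <<'E'
from h import *
s=telemetry.read_state(); p=s["eef_pos"]; print(s["clock"],p,s["force"],np.degrees(np.arctan2(p[1]+67.2,p[0]-507.6)))
im,d=eyes.get_image("wrist"); cv2.imwrite("pics/w4.png",cv2.resize(im[60:330,120:460],None,fx=2,fy=2))
E
```

```text
7.45 [516.11183633 -91.44246658 132.86807725] [-0.35723684  3.41354248 10.05824746] -70.65318122772304
```

View pics/w4.png

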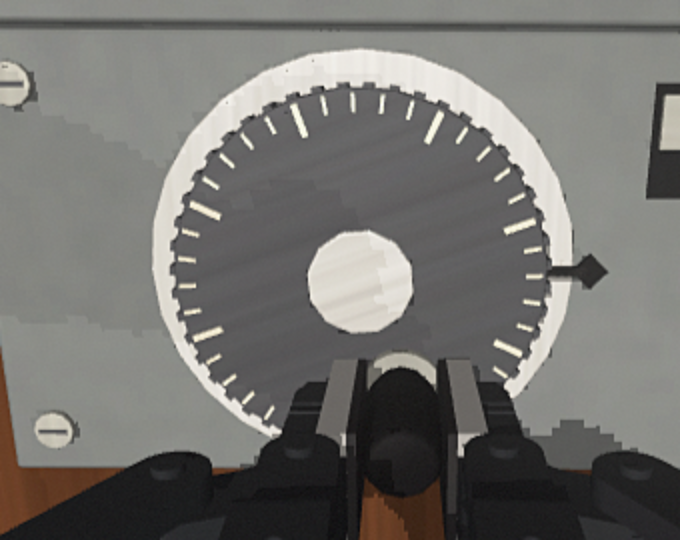

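Call:
move_arm --pt "0 0 0 -0.0021 -0.0006 0 0" --pt "0 0 0 -0.0021 -0.0005 0 0" --pt "0 0 0 0 0 0 0" --pt "0 0 0 0 0 0 0"

```text
clock: 7.9
eef_pos: [513.6, -92.1, 132.9]
tool_rot: [3.135, -0.001, 1.552]
force: [2.5, 4.1, 7.0]
width: 14.9
gripper_force: 59.5
```

```bash
python3 - <<'E'
from h import *
s=telemetry.read_state(); p=s["eef_pos"]; print(s["clock"],p,s["force"],np.degrees(np.arctan2(p[1]+67.2,p[0]-507.6)))
im,d=eyes.get_image("wrist"); cv2.imwrite("pics/w5.png",cv2.resize(im[100:300,280:460],None,fx=3,fy=3))
E
```

```text
7.9 [513.56225247 -92.09485023 132.94306882] [2.45013745 4.05036929 6.95000973] -76.53149708527778
```

View pics/w5.png

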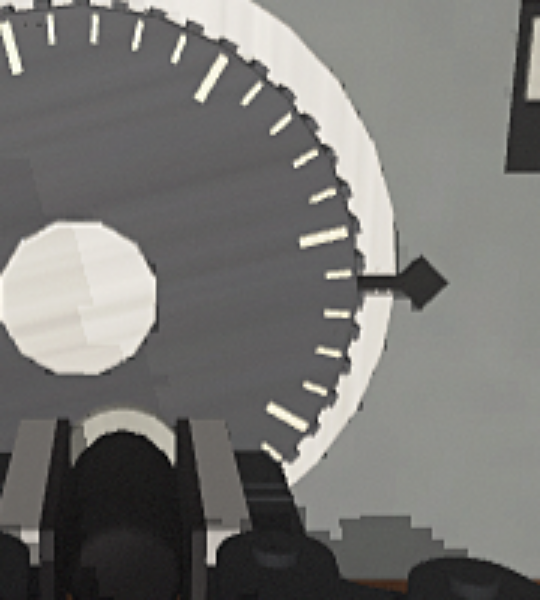

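Call:
move_arm --pt "0 0 0 0.0094 0.0035 0 0" --pt "0 0 0 0.0099 0.0099 0 0" --pt "0 0 0 0.0036 0.0135 0 0" --pt "0 0 0 -0.0036 0.0135 0 0" --pt "0 0 0 -0.0099 0.0099 0 0"

```text
clock: 8.45
eef_pos: [523.3, -43.6, 132.9]
tool_rot: [3.135, 0.001, 1.55]
force: [3.8, -4.7, 7.0]
width: 15.3
gripper_force: 59.5
```

Call:
move_arm --pt "0 0 0 -0.0135 0.0036 0 0" --pt "0 0 0 -0.0135 -0.0036 0 0" --pt "0 0 0 -0.0099 -0.0099 0 0" --pt "0 0 0 -0.0036 -0.0135 0 0" --pt "0 0 0 0.0036 -0.0135 0 0"

```text
clock: 8.95
eef_pos: [484.1, -79.3, 132.9]
tool_rot: [3.138, -0.001, 1.552]
force: [2.3, 8.5, 6.9]
width: 14.8
gripper_force: 59.6
```

Call:
move_arm --pt "0 0 0 0.0099 -0.0099 0 0" --pt "0 0 0 0.0135 -0.0036 0 0" --pt "0 0 0 0.0135 0.0036 0 0" --pt "0 0 0 0.0099 0.0099 0 0" --pt "0 0 0 0.0036 0.0135 0 0"

```text
clock: 9.45
eef_pos: [534.3, -69.8, 132.8]
tool_rot: [3.14, 0.004, 1.547]
force: [-1.4, -4.2, 11.5]
width: 15.4
gripper_force: 60.1
```

Call:
move_arm --pt "0 0 0 -0.0006 0.0042 0 0" --pt "0 0 0 -0.0007 0.0041 0 0" --pt "0 0 0 0 0 0 0" --pt "0 0 0 0 0 0 0"

```text
clock: 9.85
eef_pos: [533.9, -59.6, 132.9]
tool_rot: [3.138, 0.002, 1.55]
force: [0.3, -2.1, 7.4]
width: 14.9
gripper_force: 59.7
```

```bash
python3 - <<'E'
from h import *
s=telemetry.read_state(); p=s["eef_pos"]; print(s["clock"],p,s["force"],np.degrees(np.arctan2(p[1]+67.2,p[0]-507.6)))
im,d=eyes.get_image("wrist"); cv2.imwrite("pics/w6.png",cv2.resize(im[100:360,120:460],None,fx=2,fy=2))
E
```

```text
9.85 [533.91490824 -59.61962898 132.93483796] [ 0.27790231 -2.1341115   7.44095009] 16.069773067053678
```

View pics/w6.png

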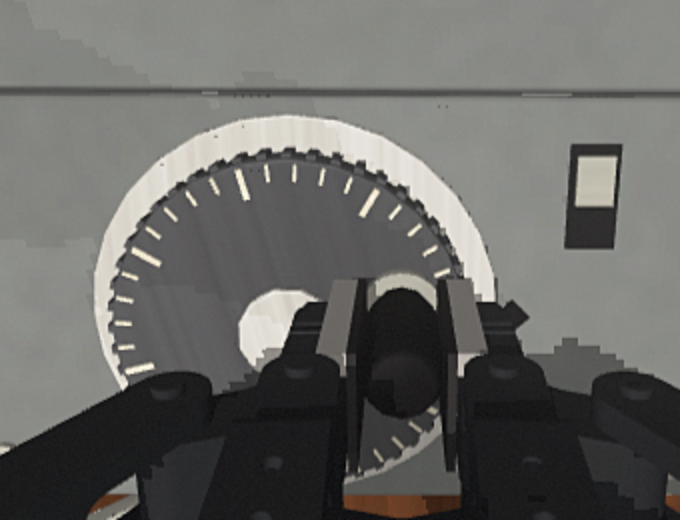

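```bash
cat >> h.py <<'E'
def phase():
    s=telemetry.read_state(); p=s["eef_pos"]; im,d=eyes.get_image("wrist"); c,A,t=T("wrist")
    def proj(x,y,z):
        q=(np.stack([x,y,np.full_like(x,z)],-1)-t)@A; return (q[...,0]/q[...,2]*c["fx"]+c["cx"]).astype(np.float32),(q[...,1]/q[...,2]*c["fy"]+c["cy"]).astype(np.float32)
    # metric top-down map of the face; hub centre = axis
    g=np.arange(-60,60,.5); gx,gy=np.meshgrid(507+g,-67.5+g); 
    M=cv2.remap(im,*proj(gx,gy,122.),cv2.INTER_LINEAR).min(2)
    hub=(M>170)&(np.hypot(gx-507,gy+67.5)<16); hx,hy=gx[hub].mean(),gy[hub].mean()
    th=np.radians(np.arange(60,220,.25)); ax=[507 if 0 else hx,hy]
    best=None
    for cx in np.arange(504,511,.5):
        for cy in np.arange(-71,-64,.5):
            r=np.arange(36.5,39.5,.5)[:,None]
            b=cv2.remap(im,*proj(cx+r*np.cos(th),cy+r*np.sin(th),122.),cv2.INTER_LINEAR).min(2).mean(0)
            f=(b*np.exp(-1j*40*th)).mean()
            if best is None or abs(f)>abs(best[0]): best=(f,cx,cy)
    f,cx,cy=best; ph=np.degrees(-np.angle(f))/40
    print("t",s["clock"],"tcp",p.round(1),"F",s["force"].round(1),"tcp ang",np.degrees(np.arctan2(p[1]+67.2,p[0]-507.6)).round(1))
    print("hub",hub.sum(),hx,hy,"fit axis",cx,cy,abs(f),"stroke world angle mod 9:",ph%9,"-> number frac (yaw -1):",((ph+1)%9)/9)
    return im
E
python3 -c "
from h import *
phase()"
```

```text
t 9.9 tcp [533.9 -59.7 132.9] F [ 0.5 -2.3  8.9] tcp ang 16.0
hub 716 501.7611731843575 -65.01536312849161 fit axis 506.0 -67.5 13.59046121611153 stroke world angle mod 9: 3.9795837984493247 -> number frac (yaw -1): 0.5532870887165916
```

Call:
move_arm --pt "0 0 0 -0.001 0.0028 0 0" --pt "0 0 0 -0.0012 0.0027 0 0" --pt "0 0 0 0 0 0 0" --pt "0 0 0 0 0 0 0"

```text
clock: 10.35
eef_pos: [532.1, -54.4, 132.9]
tool_rot: [3.137, 0.002, 1.549]
force: [2.4, -1.4, 7.4]
width: 15.3
gripper_force: 59.7
```

```bash
python3 -c "
from h import *
phase()"
```

```text
t 10.35 tcp [532.1 -54.4 132.9] F [ 2.4 -1.4  7.4] tcp ang 27.6
hub 334 500.3832335329341 -63.57634730538922 fit axis 506.5 -67.5 15.172175881486007 stroke world angle mod 9: 7.065787973013055 -> number frac (yaw -1): 0.8961986636681173
```

Call:
move_arm --pt "0 0 0 0.0027 -0.0065 0 0" --pt "0 0 0 0.0009 -0.007 0 0" --pt "0 0 0 -0.0009 -0.007 0 0" --pt "0 0 0 -0.0027 -0.0065 0 0" --pt "0 0 0 -0.0043 -0.0056 0 0"

```text
clock: 10.9
eef_pos: [527.4, -84.2, 132.9]
tool_rot: [3.138, -0.001, 1.551]
force: [0.1, 5.2, 9.7]
width: 15.0
gripper_force: 59.9
```

Call:
move_arm --pt "0 0 0 -0.0025 -0.0022 0 0" --pt "0 0 0 0 0 0 0" --pt "0 0 0 0 0 0 0"

```text
clock: 11.2
eef_pos: [524.2, -87.1, 132.9]
tool_rot: [3.139, -0.0, 1.551]
force: [0.2, 1.9, 10.7]
width: 14.9
gripper_force: 59.9
```

Call:
move_arm --pt "0 0 0 -0.0009 -0.0008 0 0" --pt "0 0 0 -0.001 -0.0007 0 0" --pt "0 0 0 0 0 0 0"

```text
clock: 11.5
eef_pos: [523.0, -88.0, 132.9]
tool_rot: [3.138, -0.001, 1.551]
force: [0.6, 3.3, 9.8]
width: 14.9
gripper_force: 59.8
```

Call:
move_arm --pt "0 0 0 -0.001 -0.0006 0 0" --pt "0 0 0 -0.001 -0.0006 0 0" --pt "0 0 0 0 0 0 0"

```text
clock: 11.8
eef_pos: [521.2, -89.0, 132.9]
tool_rot: [3.137, -0.001, 1.551]
force: [1.5, 3.5, 8.3]
width: 14.5
gripper_force: 59.8
```

Call:
move_arm --pt "0 0 0 -0.001 -0.0005 0 0" --pt "0 0 0 -0.0011 -0.0005 0 0" --pt "0 0 0 0 0 0 0"

```text
clock: 12.1
eef_pos: [519.2, -90.2, 132.9]
tool_rot: [3.137, -0.001, 1.551]
force: [1.6, 2.5, 8.7]
width: 14.9
gripper_force: 59.7
```

Call:
move_arm --pt "0 0 0 -0.0011 -0.0004 0 0" --pt "0 0 0 -0.0011 -0.0004 0 0" --pt "0 0 0 0 0 0 0"

```text
clock: 12.4
eef_pos: [517.2, -91.0, 132.9]
tool_rot: [3.137, -0.001, 1.551]
force: [2.4, 3.4, 7.8]
width: 14.7
gripper_force: 59.7
```

Call:
move_arm --pt "0 0 0 -0.0011 -0.0003 0 0" --pt "0 0 0 -0.0012 -0.0003 0 0" --pt "0 0 0 0 0 0 0"

```text
clock: 12.7
eef_pos: [515.0, -91.7, 132.9]
tool_rot: [3.136, -0.001, 1.551]
force: [2.9, 2.5, 7.1]
width: 14.5
gripper_force: 59.7
```

Call:
move_arm --pt "0 0 0 -0.0011 -0.0002 0 0" --pt "0 0 0 -0.0012 -0.0002 0 0" --pt "0 0 0 0 0 0 0"

```text
clock: 13.0
eef_pos: [512.8, -92.3, 132.9]
tool_rot: [3.136, -0.001, 1.551]
force: [2.1, 2.6, 9.1]
width: 14.9
gripper_force: 59.7
```

Call:
move_arm --pt "0 0 0 -0.0011 -0.0001 0 0" --pt "0 0 0 -0.0012 -0.0001 0 0" --pt "0 0 0 0 0 0 0"

```text
clock: 13.3
eef_pos: [510.7, -92.6, 132.9]
tool_rot: [3.136, -0.0, 1.551]
force: [3.4, 3.1, 7.4]
width: 14.8
gripper_force: 59.6
```

Call:
move_arm --pt "0 0 0 -0.0012 0 0 0" --pt "0 0 0 -0.0012 0 0 0" --pt "0 0 0 0 0 0 0"

```text
clock: 13.6
eef_pos: [508.3, -92.7, 132.9]
tool_rot: [3.136, -0.0, 1.551]
force: [2.7, 2.3, 8.0]
width: 15.1
gripper_force: 59.6
```

Call:
move_arm --pt "0 0 0 -0.0011 0.0001 0 0" --pt "0 0 0 -0.0012 0.0001 0 0" --pt "0 0 0 0 0 0 0"

```text
clock: 13.9
eef_pos: [506.1, -92.7, 132.9]
tool_rot: [3.136, -0.0, 1.551]
force: [4.0, 2.0, 7.6]
width: 15.1
gripper_force: 59.6
```

Call:
move_arm --pt "0 0 0 -0.0011 0.0002 0 0" --pt "0 0 0 -0.0012 0.0002 0 0" --pt "0 0 0 0 0 0 0"

```text
clock: 14.2
eef_pos: [503.9, -92.5, 132.9]
tool_rot: [3.135, 0.0, 1.551]
force: [3.3, 1.9, 7.0]
width: 15.2
gripper_force: 59.6
```

Call:
move_arm --pt "0 0 0 -0.0011 0.0003 0 0" --pt "0 0 0 -0.0012 0.0003 0 0" --pt "0 0 0 0 0 0 0"

```text
clock: 14.5
eef_pos: [501.6, -92.1, 133.0]
tool_rot: [3.135, 0.0, 1.551]
force: [3.1, 1.5, 7.1]
width: 15.3
gripper_force: 59.6
```

Call:
move_arm --pt "0 0 0 -0.0011 0.0004 0 0" --pt "0 0 0 -0.0011 0.0004 0 0" --pt "0 0 0 0 0 0 0"

```text
clock: 14.8
eef_pos: [499.5, -91.5, 132.9]
tool_rot: [3.135, 0.001, 1.55]
force: [4.2, -0.2, 6.9]
width: 15.0
gripper_force: 59.5
```

Call:
move_arm --pt "0 0 0 -0.001 0.0005 0 0" --pt "0 0 0 -0.0011 0.0005 0 0" --pt "0 0 0 0 0 0 0"

```text
clock: 15.1
eef_pos: [497.2, -90.7, 132.9]
tool_rot: [3.135, 0.001, 1.55]
force: [3.9, 0.1, 6.8]
width: 15.2
gripper_force: 59.5
```

Call:
move_arm --pt "0 0 0 -0.001 0.0006 0 0" --pt "0 0 0 -0.001 0.0006 0 0" --pt "0 0 0 0 0 0 0"

```text
clock: 15.4
eef_pos: [494.9, -89.6, 132.9]
tool_rot: [3.136, 0.001, 1.55]
force: [2.5, -0.2, 8.0]
width: 14.8
gripper_force: 59.6
```

Call:
move_arm --pt "0 0 0 -0.0009 0.0007 0 0" --pt "0 0 0 -0.001 0.0007 0 0" --pt "0 0 0 0 0 0 0"

```text
clock: 15.7
eef_pos: [492.4, -88.1, 132.9]
tool_rot: [3.137, 0.001, 1.55]
force: [1.4, -0.9, 9.4]
width: 15.0
gripper_force: 59.6
```

Call:
move_arm --pt "0 0 0 -0.0009 0.0007 0 0" --pt "0 0 0 -0.0009 0.0008 0 0" --pt "0 0 0 0 0 0 0"

```text
clock: 16.0
eef_pos: [490.7, -86.8, 132.9]
tool_rot: [3.137, 0.001, 1.55]
force: [1.7, -0.2, 9.7]
width: 14.8
gripper_force: 59.6
```

Call:
move_arm --pt "0 0 0 -0.0008 0.0008 0 0" --pt "0 0 0 -0.0009 0.0009 0 0" --pt "0 0 0 0 0 0 0"

```text
clock: 16.3
eef_pos: [490.3, -86.5, 133.0]
tool_rot: [3.135, 0.003, 1.549]
force: [4.8, -3.9, 6.6]
width: 14.7
gripper_force: 59.5
```

Call:
move_arm --pt "0 0 0 -0.0007 0.0008 0 0" --pt "0 0 0 0 0 0 0"

```text
clock: 16.5
eef_pos: [490.2, -86.4, 133.0]
tool_rot: [3.133, 0.003, 1.549]
force: [4.7, -4.2, 5.2]
width: 15.1
gripper_force: 59.3
```

```bash
python3 - <<'E'
from h import *
s=telemetry.read_state(); print(s["eef_pos"],s["force"])
im,d=eyes.get_image("wrist"); cv2.imwrite("pics/w7.png",im)
E
```

```text
[490.23421369 -86.35716843 132.9727849 ] [ 4.66086903 -4.1522422   5.17244508]
```

View pics/w7.png

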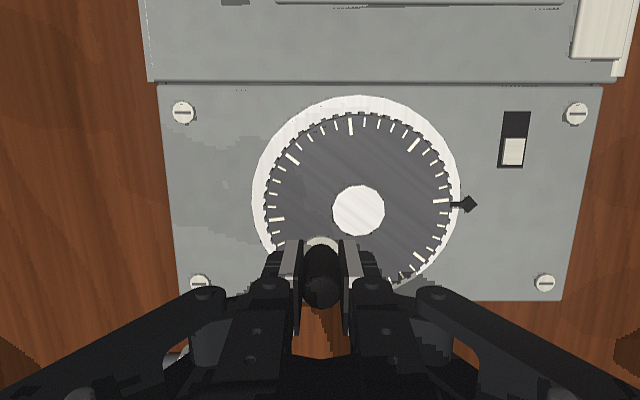

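Call:
move_arm --pt "0 0 0 0.0015 -0.0015 0 0" --pt "0 0 0 0 0 0 0.05" --pt "0 0 0 0 0 0 0.05" --pt "0 0 0 0 0 0 0.05" --pt "0 0 0 0 0 0 0.05"

```text
clock: 17.05
eef_pos: [487.6, -84.6, 131.1]
tool_rot: [-3.14, -0.0, 1.551]
force: [0.2, 0.6, -0.4]
width: 50.1
gripper_force: 0.0
```

Call:
move_arm --pt "0 0 0 0 0 0.04 0.05" --pt "0 0 0 0 0 0.04 0.05" --pt "0 0 0 -0.01 0.042 0 0.05" --pt "0 0 0 -0.01 0.042 0 0.05" --pt "0 0 0 -0.01 0.042 0 0.05"

```text
clock: 17.55
eef_pos: [457.6, 42.4, 211.6]
tool_rot: [3.141, -0.0, 1.549]
force: [0.1, -0.3, -0.2]
width: 49.7
gripper_force: 0.0
```

Call:
move_arm --pt "0 0 0 -0.0085 0.0425 0 0.05" --pt "0 0 0 0 0 0 0.05" --pt "0 0 0 0 0 0 0.05"

```text
clock: 17.85
eef_pos: [449.2, 84.7, 211.2]
tool_rot: [-3.141, 0.0, 1.554]
force: [0.1, -0.9, -0.5]
width: 50.0
gripper_force: 0.0
```

```bash
python3 - <<'E'
from h import *
s=telemetry.read_state(); print(s["clock"],s["eef_pos"],s["tool_rot"],s["force"])
im,d=eyes.get_image("wrist"); cv2.imwrite("pics/w8.png",im); P=pts("wrist",d); X,Y,Z=P[...,0],P[...,1],P[...,2]
b=(Z>145)&(Z<158)&(abs(X-452)<15)&(abs(Y-84)<60); p=P[b]; print(b.sum(),np.median(p,0),np.percentile(p,[2,98],axis=0))
print([(round(r["confidence"],2),w("wrist",r["location"]).round(1)) for r in finder.pinpoint("wrist","lid_handle")][:2])
E
```

```text
17.85 [449.21954384  84.74217981 211.23512131] [-3.14114019e+00  3.30929399e-04  1.55409784e+00] [ 0.1130427  -0.90063878 -0.45220295]
3006 [452.30695029  87.11719725 150.80329798] [[446.41679973  36.64211691 146.15925568]
 [458.4371094  129.00271937 152.6441927 ]]
[(0.72, array([449.7,  81.6, 147.2]))]
```

View pics/w8.png

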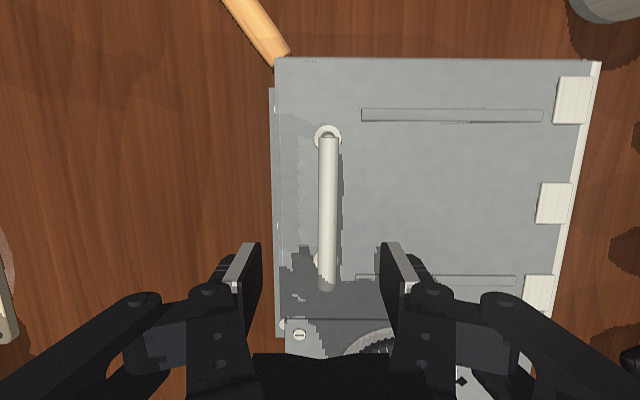

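Call:
move_arm --pt "0 0 0 0.003 0 -0.03 0.05" --pt "0 0 0 0 0 -0.03 0.05" --pt "0 0 0 0 0 -0.022 0.05" --pt "0 0 0 0 0 0 0.05" --pt "0 0 0 0 0 0 0.0"

```text
clock: 18.45
eef_pos: [452.9, 82.8, 129.4]
tool_rot: [-3.141, 0.0, 1.549]
force: [1.0, -0.3, 0.2]
width: 36.4
gripper_force: 0.0
```

Call:
move_arm --pt "0 0 0 0 0 0 0" --pt "0 0 0 0 0 0 0" --pt "0 0 0 0 0 0 0" --pt "0 0 0 0 0 0 0"

```text
clock: 18.85
eef_pos: [453.3, 83.7, 130.5]
tool_rot: [3.14, 0.0, 1.55]
force: [-1.4, -0.8, 6.0]
width: 10.2
gripper_force: 58.6
```

```bash
python3 - <<'E'
import numpy as np
th=np.array([0,2,5]+list(range(10,86,5))); be=np.clip((th-5)*0.4,0,30)
a=np.radians(13.1+th); b=np.radians(be)
x=-176.6*np.cos(a)-19*np.sin(b); z=176.6*np.sin(a)-19*np.cos(b)
for i in range(1,len(th)): print(th[i],round(be[i]-be[i-1],1),round((x[i]-x[i-1])/1e3,4),round(-.0175*(x[i]-x[i-1])/1e3,4),round((z[i]-z[i-1])/1e3,4),"tcp",round(624.4+x[i]),round(106+z[i]))
E
```

```text
2 0.0 0.0015 -0.0 0.006 tcp 454 133
5 0.0 0.0026 -0.0 0.0089 tcp 457 142
10 2.0 0.0048 -0.0001 0.0144 tcp 461 156
15 2.0 0.006 -0.0001 0.0139 tcp 467 170
20 2.0 0.0072 -0.0001 0.0133 tcp 474 184
25 2.0 0.0083 -0.0001 0.0126 tcp 483 196
30 2.0 0.0094 -0.0002 0.0118 tcp 492 208
35 2.0 0.0104 -0.0002 0.0109 tcp 503 219
40 2.0 0.0113 -0.0002 0.0099 tcp 514 229
45 2.0 0.0121 -0.0002 0.0089 tcp 526 238
50 2.0 0.0128 -0.0002 0.0078 tcp 539 245
55 2.0 0.0134 -0.0002 0.0066 tcp 552 252
60 2.0 0.0139 -0.0002 0.0054 tcp 566 257
65 2.0 0.0143 -0.0003 0.0041 tcp 580 261
70 2.0 0.0146 -0.0003 0.0028 tcp 595 264
75 2.0 0.0148 -0.0003 0.0015 tcp 610 266
80 2.0 0.0148 -0.0003 0.0002 tcp 624 266
85 0.0 0.0153 -0.0003 -0.0015 tcp 640 264
```

Call:
move_arm --pt "0 0 0 0.0007 0 0.003 0" --pt "0 0 0 0.0008 0 0.003 0" --pt "0 0 0 0 0 0 0"

```text
clock: 19.15
eef_pos: [454.5, 83.7, 135.7]
tool_rot: [3.141, 0.0, 1.55]
force: [1.4, 0.1, -0.3]
width: 9.7
gripper_force: 58.9
```

Call:
move_arm --pt "0 0 0 0.0026 0 0.009 0" --pt "0 2 0 0.0048 -0.0001 0.0144 0" --pt "0 2 0 0.006 -0.0001 0.0139 0" --pt "0 2 0 0.0072 -0.0001 0.0133 0"

```text
clock: 19.55
eef_pos: [474.5, 83.1, 186.5]
tool_rot: [-3.034, 0.002, 1.551]
force: [4.4, -1.8, -13.6]
width: 9.7
gripper_force: 58.3
```

```bash
python3 - <<'E'
from h import *
s=telemetry.read_state(); print(s["eef_pos"],s["force"],s["qpos"].round(2))
im,d=eyes.get_image("side")
print([(round(r["confidence"],2),w("side",r["location"]).round(1)) for r in finder.pinpoint("side","lid_handle")][:2])
E
```

```text
[474.51543664  83.13453957 186.47756859] [  4.36278751  -1.75352128 -13.60694138] [ 0.05  0.53 -0.39  1.92  0.22  0.84 -0.47]
[(0.68, array([475.1,  80.9, 200.9]))]
```

Call:
move_arm --pt "0 1 0 0.0041 0 0.0063 0" --pt "0 1 0 0.0042 -0.0001 0.0063 0" --pt "0 1 0 0.0047 -0.0001 0.006 0" --pt "0 1 0 0.0047 -0.0001 0.0058 0" --pt "0 2 0 0.0104 -0.0002 0.0109 0"

```text
clock: 20.15
eef_pos: [499.6, 82.5, 219.8]
tool_rot: [-2.926, 0.006, 1.553]
force: [-1.0, -1.4, -12.7]
width: 9.6
gripper_force: 59.3
```

Call:
move_arm --pt "0 2 0 0.0113 -0.0002 0.0099 0" --pt "0 2 0 0.0121 -0.0002 0.0089 0" --pt "0 2 0 0.0128 -0.0002 0.0078 0"

```text
clock: 20.45
eef_pos: [534.5, 81.6, 247.8]
tool_rot: [-2.816, 0.009, 1.554]
force: [-7.6, -3.7, -0.8]
width: 9.8
gripper_force: 58.9
```

Call:
move_arm --pt "0 2 0 0.0134 -0.0002 0.0066 0" --pt "0 2 0 0.0139 -0.0002 0.0054 0" --pt "0 2 0 0.0143 -0.0003 0.0041 0"

```text
clock: 20.75
eef_pos: [576.2, 80.5, 266.2]
tool_rot: [-2.711, 0.012, 1.555]
force: [-9.5, -4.0, 9.3]
width: 9.9
gripper_force: 58.7
```

Call:
move_arm --pt "0 2 0 0.0146 -0.0003 0.0028 0" --pt "0 2 0 0.0148 -0.0003 0.0015 0" --pt "0 0 0 0 0 0 0"

```text
clock: 21.05
eef_pos: [608.8, 79.7, 272.3]
tool_rot: [-2.648, 0.012, 1.553]
force: [-4.7, -5.9, 20.6]
width: 9.9
gripper_force: 59.5
```

Call:
move_arm --pt "0 2 0 0.0148 -0.0003 0.0002 0" --pt "0 0 0 0.008 0 -0.0008 0" --pt "0 0 0 0 0 0 0"

```text
clock: 21.35
eef_pos: [633.1, 79.2, 271.6]
tool_rot: [-2.62, 0.013, 1.553]
force: [-0.5, -5.9, 16.5]
width: 9.1
gripper_force: 66.1
```

```bash
python3 - <<'E'
from h import *
s=telemetry.read_state(); print(s["eef_pos"],s["force"],s["qpos"].round(2))
im,d=eyes.get_image("side"); cv2.imwrite("pics/s2.png",im)
print([(round(r["confidence"],2),w("side",r["location"]).round(1)) for r in finder.pinpoint("side","lid_handle")][:2])
E
```

```text
[633.10194428  79.22414912 271.58274446] [-0.48752901 -5.92117676 16.53200357] [ 0.    0.93 -0.36  0.92  0.15  1.83 -0.32]
[(0.7, array([638.8,  77.1, 281.6]))]
```

View pics/s2.png

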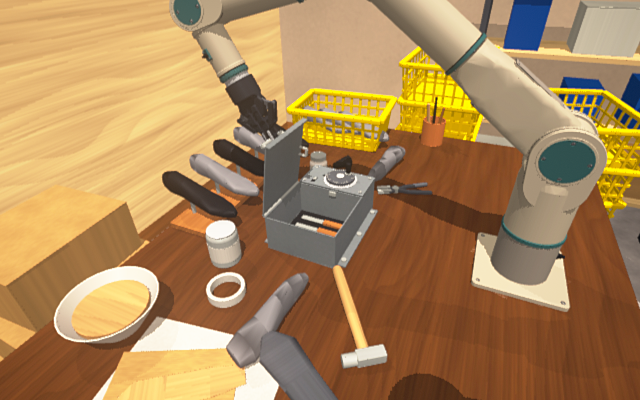

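Call:
move_arm --pt "0 0 0 0 0 0.004 0" --pt "0 0 0 0 0 0 0.026" --pt "0 0 0 0 0 0 0.026" --pt "0 0 0 0 0 0 0.026"

```text
clock: 21.85
eef_pos: [632.8, 82.0, 271.6]
tool_rot: [-2.618, 0.009, 1.555]
force: [0.3, -1.7, -0.1]
width: 26.2
gripper_force: 0.0
```

```bash
python3 - <<'E'
from h import *
s=telemetry.read_state(); print(s["eef_pos"],s["force"],s["width"])
im,d=eyes.get_image("wrist"); cv2.imwrite("pics/w9.png",im)
E
```

```text
[632.81931717  81.9846236  271.55729979] [ 0.25142188 -1.7131689  -0.14942229] 26.177090750160282
```

View pics/w9.png

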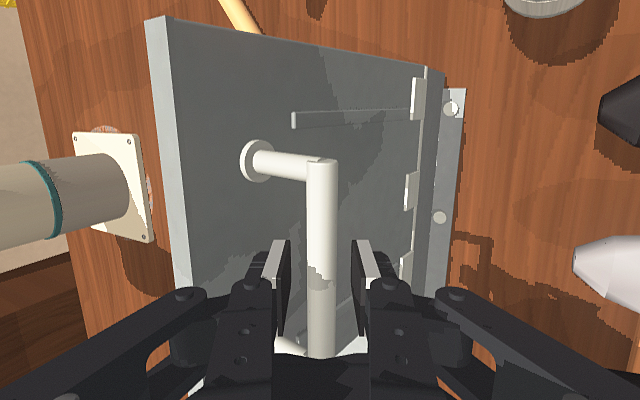

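Call:
move_arm --pt "0 0 0 0.007 0 0.012 0.026" --pt "0 0 0 0.01 0 0.0173 0.026" --pt "0 0 0 0.015 0 0.026 0.026" --pt "0 0 0 0.015 0 0.026 0.026" --pt "0 0 0 0 0 0.03 0.026"

```text
clock: 22.4
eef_pos: [647.1, 78.4, 348.2]
tool_rot: [-2.647, 0.009, 1.548]
force: [-0.1, -0.4, 0.5]
width: 26.1
gripper_force: 0.0
```

Call:
move_arm --pt "0 0 0 0 0 0.03 0.026" --pt "0 0 0 0 0 0.03 0.026" --pt "0 0 0 0 0 0 0.026" --pt "0 0 0 0 0 0 0.026"

```text
clock: 22.8
eef_pos: [626.7, 77.5, 391.0]
tool_rot: [-2.678, 0.001, 1.546]
force: [0.4, 0.3, -1.7]
width: 26.1
gripper_force: 0.0
```

```bash
python3 - <<'E'
from h import *
s=telemetry.read_state(); print(s["clock"],s["eef_pos"],s["force"])
im,d=eyes.get_image("side"); cv2.imwrite("pics/s3.png",im)
print([(round(r["confidence"],2),w("side",r["location"]).round(1)) for r in finder.pinpoint("side","lid_handle")][:2])
m=finder.cut_out("side","lid")[0]["mask"]; P=pts("side",d)[m&(d>0)]; P=P[(P[:,2]>130)&(P[:,2]<320)]
q=P[abs(P[:,1]-80)<105]; A=np.c_[q[:,1:],np.ones(len(q))]
for _ in range(5):
    k=np.linalg.lstsq(A,q[:,0],rcond=None)[0]; r=abs(q[:,0]-A@k); keep=r<max(4,np.median(r)*2); q,A=q[keep],A[keep]
print("lid angle",90+np.degrees(np.arctan(k[1])),len(q))
E
```

```text
22.8 [626.66707627  77.49968704 390.99113518] [ 0.4499614   0.32653367 -1.66447658]
[(0.88, array([633.1,  79.9, 280.6]))]
lid angle 81.43050793927952 1967
```

```bash
python3 -c "
from h import *
print(ctrl.finish_job())"
```

```text
the job is handed in; nothing more can be done
None
```

The strongbox is open and the job is handed in: I dialled 31, then 3, and turned right until the dial stopped dead with the bolt back, at about 6 N on the knob. The lid stands at about 81° on its own, the arm is clear of it, and the robot clock read about 23 s of the 72 s allowed. I kept clear of the other things on the bench but did not measure their positions afterwards.

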